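Pack a casting mould tight in its frame and hold the wedge

TASK

Pull the cabinet's drawer open and stand its flat wooden packers, one or both as the gap needs, in the gap between the plaster mould and the frame's end stop; then push the wedge well down between packers and stop until it jams, the mould's seam is shut and the whole stack is tight. Finish while still gripping the wedge or pressing it down, and keep holding it there for the mould to be filled. Leave the two cups beside the frame alone.

Things in the scene. Friction and masses are not known exactly. Their poses are not given: they have to be found in the camera images.
- cabinet: Wooden one-drawer cabinet, 210 (x) x 220 (y) x 152 mm high, fixed; origin at the centre of its underside, front to its -x. An insert in the drawer holds two packers and the wedge upright side by side along the cabinet's y, thin direction along y, 35 mm or more between them; their lowest 28 mm stand in slots. Their feet are 22 mm, the drawer front's top edge 138 mm above the table.
- drawer (a joint): Opening of the cabinet's drawer in m: 0 shut, 0.135 fully open. It slides towards the cabinet's -x and resists with 1 to 2 N.
- drawer_handle (a point): Middle of the drawer's handle, a dark round steel bar of 11 mm diameter and 110 mm length along the cabinet's y, 126 mm above the table, 26 mm below the cabinet's top, 35 mm in front of the drawer front (about 29 mm free behind the bar).
- frame: Casting frame, fixed: plywood base board 150 (x) x 270 (y) x 15 mm high, origin at the centre of its underside. On it along y, from -y to +y: wooden cheek, fixed plaster mould half, sliding plaster half, the gap to pack, wooden end stop. Each half is 92 (x) x 58 (y) x 68 mm high, top 83 mm above the table, with a round pouring mouth at the seam. The gap's floor is the board's top, 15 mm up.
- mould_half (a joint): Travel of the sliding mould half in m towards the fixed half (frame's -y): 0.012 means that the seam between the halves is shut. It slides with about 1.5 N.
- mould_back (a point): Middle of the upper edge of the sliding mould half's back face. This face is upright, looks to the frame's +y and bounds the gap. When the seam is shut it lies 1 mm to the +y side of the frame's origin.
- stop_edge (a point): Middle of the end stop's upper inner edge, 73 mm above the table, facing the mould across the gap. Its inner face is upright, looks to the frame's -y; side wings 46 mm high on it close the gap's x ends, 100 mm apart inside. The stop is clamped and cannot move, but its setting differs each time: with the seam shut the gap is 20 to 32 mm.
- wedge_head (a point): Middle of the wooden wedge's head, 90 mm above its foot, 20 mm below its top. The wedge is 30 mm wide (x) and 110 mm high (z). Head: top 44 mm, parallel, 20.5 mm thick (y). Blade below, 66 mm high: its -y face runs straight down from the head's, its +y face slopes evenly to a 4 mm thick foot. Upright face to the packers: fits a gap of 8 to 17 mm left over. About 15 N down jams it. 50 g.
- packer_0_tab (a point): Middle of the grip tab of a flat wooden packer, 8 mm thick (y) all over: a board 90 (x) x 68 mm high (z) with a tab 20 mm wide and 44 mm high standing up near its -x end (tab's middle -35 mm from the board's middle), this point 92 mm above the packer's foot, 24 mm above the board's upper edge. 50 g. The other packer's tab is at its other end, so the tabs stay free side by side.
- packer_1_tab (a point): Middle of the grip tab of a flat wooden packer, 8 mm thick (y) all over: a board 90 (x) x 68 mm high (z) with a tab 20 mm wide and 44 mm high standing up near its +x end (tab's middle +35 mm from the board's middle), this point 92 mm above the packer's foot, 24 mm above the board's upper edge. 50 g. The other packer's tab is at its other end, so the tabs stay free side by side.
- cup: Bystander: leather-hard thrown cup, 65 mm wide, 62 mm high, origin at the centre of its underside.
- slip_cup: Bystander: small white cup, 58 mm wide, 52 mm high, origin at the centre of its underside.

How it is judged (in metres and radians):
On the way, in this order (a step that is already met when the one before it is completed fails the run):
1. the drawer is open (value of joint drawer above 0.1 m), for 0.2 s.
2. a packer stands in the gap between mould and end stop (((y of packer_0_tab in the frame of frame between -0.002 and 0.045 m and x of packer_0_tab in the frame of frame between -0.065 and 0.065 m and z of packer_0_tab in the frame of frame below 0.112 m and angle between packer_0_tab's own z axis and vertical below 0.2 rad) or (y of packer_1_tab in the frame of frame between -0.002 and 0.045 m and x of packer_1_tab in the frame of frame between -0.065 and 0.065 m and z of packer_1_tab in the frame of frame below 0.112 m and angle between packer_1_tab's own z axis and vertical below 0.2 rad))), for 0.2 s.
At the end, for the whole second after the job is handed in: Mould seam shut to 1.5 mm; at least one packer upright in the gap on the board; the wedge upright in the gap, 12 mm or more below the stop's top; the stack presses on the stop and on the sliding mould half with over 3 N; the fingers still push or grip the wedge with over 3 N (value of joint mould_half above 0.0105 m and ((y of packer_0_tab in the frame of frame between -0.002 and 0.045 m and x of packer_0_tab in the frame of frame between -0.065 and 0.065 m and z of packer_0_tab in the frame of frame below 0.112 m and angle between packer_0_tab's own z axis and vertical below 0.2 rad) or (y of packer_1_tab in the frame of frame between -0.002 and 0.045 m and x of packer_1_tab in the frame of frame between -0.065 and 0.065 m and z of packer_1_tab in the frame of frame below 0.112 m and angle between packer_1_tab's own z axis and vertical below 0.2 rad)) and y of wedge_head in the frame of frame between -0.002 and 0.045 m and x of wedge_head in the frame of frame between -0.03 and 0.03 m and z of wedge_head in the frame of frame below 0.151 m and angle between wedge_head's own z axis and vertical below 0.2 rad and contact force between each of end_stop, mould_half and anything else above 3 N and contact force between the fingers and wedge above 3 N); the arm keeps its last pose, push and grip.
It fails at once if a bystander is pushed away or lifted (more than 30 mm) (distance of any of cup, slip_cup from where it was at the start of the episode above 0.03 m).
It fails at once if a cup is tipped over (angle between any of cup, slip_cup's own z axis and vertical above 0.5 rad).
It also fails if it takes over 72 s, if anything falls off the work surface, if the arm or the gripper's body presses on something with over 40 N, if the wrist force passes 120 N, or if a joint passes its speed limit or range.

ROBOT

A 6-joint arm with a two-finger parallel gripper is mounted at the origin on a cart in front of the work surface, level with it; the furniture and walls round the work are solid. World frame = base frame: x ahead of the robot, y to its left, z up, the work surface at z = 0. Lengths are in mm, angles in rad, forces in N, time in s.
With the tool pointing down it reaches from about 250 to 725 mm from the base axis. Payload 9.7 kg.
Tool frame: the origin (TCP) lies on the mounting face of the last link; the fingertips stand 173 mm ahead of it and the grasp point (between the pads) lies 155 mm ahead of it; z points along the fingers, y is the line along which they close (so a half turn about z gives the same grasp; the last joint's range is limited). The gripper opens to 85 mm and grips with 20 to 120 N. Pads are 22 mm wide; open, the fingers measure 114 mm over their backs; the gripper's body (76 mm by 85 mm) begins 54 mm behind the grasp point. The pads swing forward as they close: fully open they stand 13 mm farther back than shut.
Start: joints at [1.146, 0.087, 0.176, 1.66, 0, 1.571], TCP at [226.673, 501.115, 404.684] pointing down, gripper open.
Joint ranges: [-3.13, 3.13], [-0.85, 1.81], [-1.15, 1.24], [-2.2, 2.28], [-1.44, 1.52], [-3.14, 3.14]. Speed limits (rad/s): [2.22, 2.22, 2.57, 3.14, 3.14, 3.14].

INTERFACE

Orientations are given as a rotation vector (axis times angle).
In Python, from plant import env, capture gives the robot as it stands.
- The arm moves only by the tool drive_tool, never from a script. Its arguments are lists of equal length, an entry for each row: "jaw": the gripper's target within -1 to 1 (shut at 1, half-way at 0, fully open at -1); "slide": the shift along the world's x, y, z in units of 500 mm (1.0 is 500 mm), a list of three; "yaw": the turn about the world's z in units of 360 degrees (1.0 is 360 degrees). In form: {"jaw": [jaw, ...], "slide": [[tx, ty, tz], ...], "yaw": [yaw, ...]}. A call has 1 to 12 rows; each row is the pose to reach, as a shift and turn from the pose commanded when the call began, turning the shorter way round; what a row does not reach only later rows make up. A row lasts 1/8 s, in which the tool goes at most 62.5 mm and 10.7 degrees, less where a joint would pass 70% of its speed; a pose out of reach is approached as far as the arm can. A call with a number of a shift or a turn outside -1 to 1 is refused whole. A call with a gripper value outside its range is refused whole. The fingers move at their own pace and stop on an object; "squeeze" is the grip in N (left out, the last holds). Time passes only in rows, so rows that repeat a pose let the fingers close. It gives the time, the measured TCP pose, the force, the opening and the grip force at its end, in the units of the state.
- env.get_obs(): the state, without advancing time (a new reading comes with each control period).
- capture(name): name is "side" or "top" or "wrist"; returns a dict with "frame" (400x640x3 uint8, red, green, blue), "fx", "fy", "cx", "cy" (pixels), "dist" ([k1, k2, p1, p2, k3] as OpenCV has them; the pictures are not rectified), "pose" (4x4, takes a point from camera to world coordinates); the wrist camera has in their place "T_tool_cam" (4x4, takes a point from camera to tool coordinates, whose origin is the TCP and whose axes are the flange's). Camera axes: x right, y down, z forward; pixel columns grow to the right and rows downward; lengths in mm; the calibration is good to about 2 mm. A picture is of the moment at which its call begins: read the wrist's pose just before it. There is no depth.
- env.hand_in(): hands the job in; it is judged then, once.
The state is a dict: "clock": time; "joint_pos": joint angles; "qd": joint speeds; "joint_torque": joint torques, N m; "position": TCP position; "orientation": TCP orientation; "ft_force": force on the tool from outside, world axes, zero at the start; "ft_torque": the same for the moment, N m; "finger_gap": opening from 0.0 (shut) to 1.0 (fully open); "gripper_force": force on a finger pad.
Only numpy, scipy, OpenCV 4.12 (cv2) and the standard library are available. Lean on these libraries where they do the work, as an engineer would, in place of code of your own. Each camera call takes 0.05 s, during which the arm holds its last target. There are 200 camera calls.

## Working session

There is one attempt and no reset: what is moved stays moved. The work goes in short steps, Python scripts to look and compute and a tool call to move; the robot and the scene stay as the last step left them, time stands still between calls to the robot, and variables do not carry over. Pictures are saved under pics/ and viewed, at most 10 in all, crops included, and the job is handed in when it is done.

Besides the shell and the picture viewer there is one more tool, called after "Emit:" as name([rows], argument=value, ...), one row to a line, values as JSON. drive_tool: Moves the arm, as the interface text tells. Its arguments: {"type":"object","properties":{"jaw":{"type":"array","items":{"type":"number"}},"slide":{"type":"array","items":{"type":"array","items":{"type":"number","minimum":-1,"maximum":1}}},"yaw":{"type":"array","items":{"type":"number","minimum":-1,"maximum":1}},"squeeze":{"type":"number"}},"required":["jaw","slide","yaw"]}

```bash
mkdir -p pics
python3 - <<'E'
from plant import env,capture
import cv2,json
o=env.get_obs();print({k:o[k] for k in('clock','position','orientation','finger_gap','ft_force')})
for n in('side','top'):
    c=capture(n);cv2.imwrite(f'pics/{n}0.png',c['frame'][:,:,::-1])
    print(n,c['fx'],c['fy'],c['cx'],c['cy'],c['dist']);print(c['pose'])
E
```

```text
{'clock': 0.0, 'position': array([226.67607469, 501.10267755, 403.9889278 ]), 'orientation': array([-6.62232954e-01, -3.07070623e+00,  2.08038340e-03]), 'finger_gap': 0.9967027455426248, 'ft_force': array([ 0.88337091, -0.44812281, -0.13356126])}
side 505.1947606912164 505.1947606912164 320.6106505157109 208.8633915410212 [-0.06344228  0.          0.          0.          0.        ]
[[ 9.37011164e-01 -1.84834004e-01  2.96389049e-01  2.56910538e+02]
 [-3.48792932e-01 -5.40784068e-01  7.65438490e-01 -8.96688081e+02]
 [ 1.88034145e-02 -8.20602817e-01 -5.71189503e-01  7.81934179e+02]
 [ 0.00000000e+00  0.00000000e+00  0.00000000e+00  1.00000000e+00]]
top 423.93527650069393 423.93527650069393 315.46519240864035 199.62699395950614 [-0.1015892  0.         0.         0.         0.       ]
[[-4.01539838e-03 -9.99416807e-01  3.39105032e-02  5.49992895e+02]
 [-9.99512702e-01  2.96143703e-03 -3.10739047e-02  3.45953703e+01]
 [ 3.09553588e-02 -3.40187528e-02 -9.98941685e-01  1.05619081e+03]
 [ 0.00000000e+00  0.00000000e+00  0.00000000e+00  1.00000000e+00]]
```

View pics/side0.png

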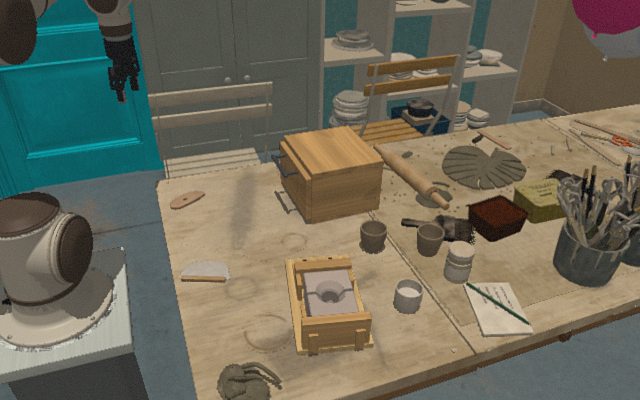

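View pics/top0.png

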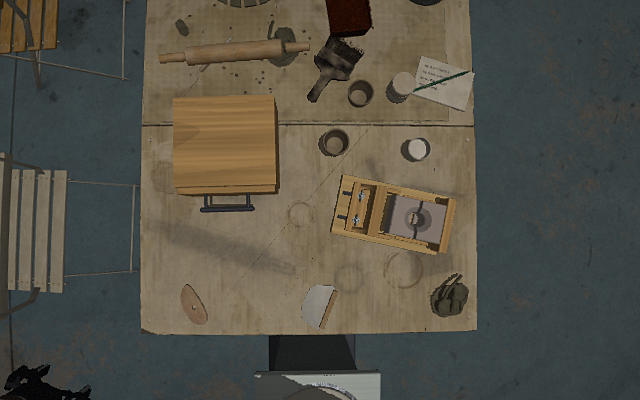

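```bash
cat > h.py <<'E'
import numpy as np,cv2
from plant import env,capture
from scipy.spatial.transform import Rotation as R
def K(c): return np.array([[c['fx'],0,c['cx']],[0,c['fy'],c['cy']],[0,0,1.]])
def pose(c,o=None):
    if 'pose' in c: return np.array(c['pose'])
    T=np.eye(4);T[:3,:3]=R.from_rotvec(o['orientation']).as_matrix();T[:3,3]=o['position'];return T@np.array(c['T_tool_cam'])
def ray(c,uv,P):
    n=cv2.undistortPoints(np.array([[uv]],float),K(c),np.array(c['dist'],float))[0,0]
    return P[:3,3],P[:3,:3]@np.array([n[0],n[1],1])
def at(c,uv,z,P):
    o,d=ray(c,uv,P);return o+d*(z-o[2])/d[2]
def proj(c,X,P):
    Q=np.linalg.inv(P);X=np.atleast_2d(X).astype(float)
    return cv2.projectPoints(X,cv2.Rodrigues(Q[:3,:3])[0],Q[:3,3],K(c),np.array(c['dist'],float))[0][:,0]
def crop(f,x0,y0,x1,y1,s,name):
    cv2.imwrite('pics/'+name,cv2.resize(f[y0:y1,x0:x1,::-1],None,fx=s,fy=s,interpolation=cv2.INTER_CUBIC))
E
python3 - <<'E'
from h import *
c=capture('top');f=c['frame']
crop(f,165,85,465,260,2.6,'topcrop.png')
P=pose(c)
for uv,z in [((202,209),126),((254,208),126),((173,98),152),((273,95),152),((277,192),152),((175,193),152),((342,176),73),((456,200),73),((437,254),73),((331,232),15)]: print(uv,z,at(c,uv,z,P).round(1))
E
```

```text
(202, 209) 126 [561.7 254.7 126. ]
(254, 208) 126 [563.6 140.4 126. ]
(173, 98) 152 [802.2 314.8 152. ]
(273, 95) 152 [807.3  97.4 152. ]
(277, 192) 152 [597.2  88.5 152. ]
(175, 193) 152 [595.8 307.  152. ]
(342, 176) 73 [638.3 -58.1  73. ]
(456, 200) 73 [ 581.5 -329.6   73. ]
(437, 254) 73 [ 454.3 -282.    73. ]
(331, 232) 15 [505.6 -35.7  15. ]
```

View pics/topcrop.png

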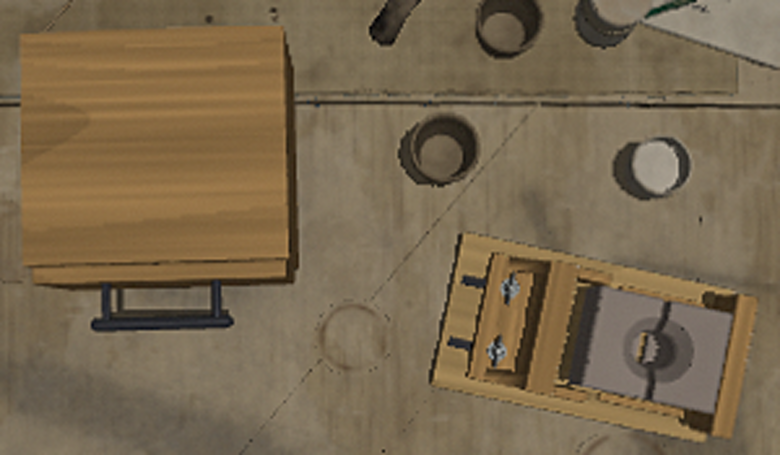

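Emit:
drive_tool([
  [0.1, -0.09, 0],
  [0.2, -0.18, 0],
  [0.3, -0.27, 0],
  [0.4, -0.36, 0],
  [0.5, -0.45, 0],
  [0.6, -0.54, 0],
  [0.672, -0.606, 0],
  [0.672, -0.606, 0],
  [0.672, -0.606, 0],
  [0.672, -0.606, -0.05],
  [0.672, -0.606, -0.1],
  [0.672, -0.606, -0.1],
], jaw=[0.25, 0.25, 0.25, 0.25, 0.25, 0.25, 0.25, 0.25, 0.25, 0.25, 0.25, 0.25], yaw=[-0.03, -0.06, -0.09, -0.12, -0.15, -0.178, -0.178, -0.178, -0.178, -0.178, -0.178, -0.178], squeeze=40)

```text
clock: 1.65
position: [561.3, 199.3, 353.3]
orientation: [-2.187, -2.253, 0.004]
ft_force: [0.4, -0.2, -0.2]
finger_gap: 0.374
gripper_force: 0.0
```

Emit:
drive_tool([
  [0, 0, -0.04],
  [0, 0, -0.08],
  [0, 0, -0.12],
  [0, 0, -0.146],
  [0, 0, -0.146],
  [0, 0, -0.146],
  [0, 0, -0.146],
  [0, 0, -0.146],
  [0, 0, -0.146],
  [0, 0, -0.146],
], jaw=[0.25, 0.25, 0.25, 0.25, 0.25, 1, 1, 1, 1, 1], yaw=[0, 0, 0, 0, 0, 0, 0, 0, 0, 0])

```text
clock: 2.9
position: [562.4, 198.3, 282.9]
orientation: [-2.19, -2.252, -0.001]
ft_force: [-5.2, 0.4, 6.6]
finger_gap: 0.108
gripper_force: 39.4
```

Emit:
drive_tool([
  [-0.02, -0.0006, 0],
  [-0.045, -0.0013, 0],
  [-0.07, -0.002, 0],
  [-0.1, -0.003, 0],
  [-0.13, -0.004, 0],
  [-0.16, -0.005, 0],
  [-0.19, -0.006, 0],
  [-0.22, -0.007, 0],
  [-0.24, -0.007, 0],
  [-0.255, -0.008, 0],
  [-0.266, -0.008, 0],
  [-0.266, -0.008, 0],
], jaw=[1, 1, 1, 1, 1, 1, 1, 1, 1, 1, 1, 1], yaw=[0, 0, 0, 0, 0, 0, 0, 0, 0, 0, 0, 0])

```text
clock: 4.4
position: [429.2, 194.6, 282.9]
orientation: [-2.189, -2.252, -0.005]
ft_force: [-1.9, 5.5, 7.3]
finger_gap: 0.109
gripper_force: 39.8
```

Emit:
drive_tool([
  [0, 0, 0],
  [0, 0, 0],
  [0, 0, 0],
  [0, 0, 0.04],
  [0, 0, 0.1],
  [0, 0, 0.2],
  [0, 0, 0.3],
  [0.02, -0.04, 0.3],
  [0.04, -0.08, 0.3],
  [0.04, -0.08, 0.3],
  [0.04, -0.08, 0.3],
  [0.04, -0.08, 0.3],
], jaw=[0.2, 0.2, 0.2, 0.2, 0.2, 0.2, 0.2, 0.2, 0.2, 0.2, 0.2, 0.2], yaw=[0, 0, 0, 0, 0, 0.02, 0.05, 0.08, 0.11, 0.14, 0.17, 0.2])

```text
clock: 5.9
position: [449.8, 153.9, 431.4]
orientation: [-0.449, -3.109, 0.001]
ft_force: [0.4, -0.1, 0.1]
finger_gap: 0.402
gripper_force: 0.0
```

Run:
```python
from h import *
o=env.get_obs();print({k:o[k] for k in('clock','position','orientation','finger_gap','ft_force')})
w=capture('wrist');cv2.imwrite('pics/w1.png',w['frame'][:,:,::-1]);print(w['fx'],w['cx'],w['cy'],w['dist'],w['T_tool_cam'])
t=capture('top');crop(t['frame'],165,85,465,260,2.6,'top2.png')
```

```text
{'clock': 5.9, 'position': array([449.7884585 , 153.93895712, 431.43801602]), 'orientation': array([-4.48890136e-01, -3.10891141e+00,  5.81181469e-04]), 'finger_gap': 0.4021928084348509, 'ft_force': array([ 0.37178302, -0.14791817,  0.07741126])}
351.60134761972625 325.1167817331017 200.12501111174373 [-0.01313142  0.          0.          0.          0.        ] [[ 1.78644270e-05 -9.56385503e-01 -2.92107462e-01  7.52015292e+01]
 [ 9.99998201e-01  5.71184376e-04 -1.80895092e-03 -3.21190995e-01]
 [ 1.89690165e-03 -2.92106904e-01  9.56383792e-01  3.02736899e+01]
 [ 0.00000000e+00  0.00000000e+00  0.00000000e+00  1.00000000e+00]]
```

View pics/w1.png

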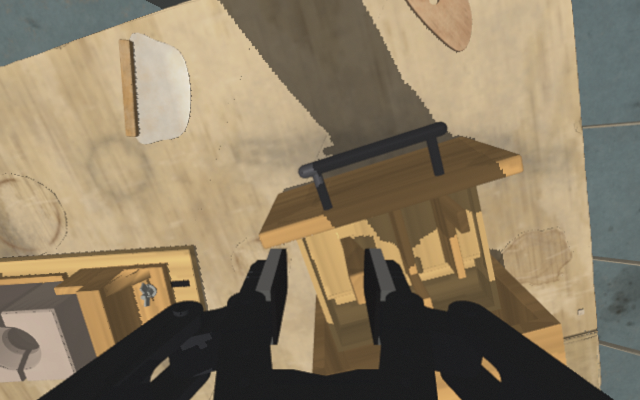

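Emit:
drive_tool([
  [0.1, 0.04, 0],
  [0.19, 0.08, 0],
  [0.19, 0.08, 0],
  [0.19, 0.08, 0],
  [0.19, 0.08, 0],
], jaw=[0.2, 0.2, 0.2, 0.2, 0.2], yaw=[0.025, 0.05, 0.05, 0.05, 0.05])

```text
clock: 6.62
position: [543.8, 193.7, 432.6]
orientation: [-0.03, 3.14, 0.001]
ft_force: [0.1, 0.2, -0.1]
finger_gap: 0.399
gripper_force: 0.0
```

Run:
```python
from h import *
o=env.get_obs();print({k:o[k] for k in('clock','position','orientation','finger_gap','ft_force')})
w=capture('wrist');crop(w['frame'],120,0,520,300,2,'w2.png')
np.savez('w2.npz',f=w['frame'],P=pose(w,o))
```

```text
{'clock': 6.625, 'position': array([543.82043401, 193.73886239, 432.62470907]), 'orientation': array([-3.04429916e-02,  3.14037338e+00,  5.11687366e-04]), 'finger_gap': 0.3987765758959615, 'ft_force': array([ 0.11355237,  0.1612307 , -0.08142946])}
```

View pics/w2.png

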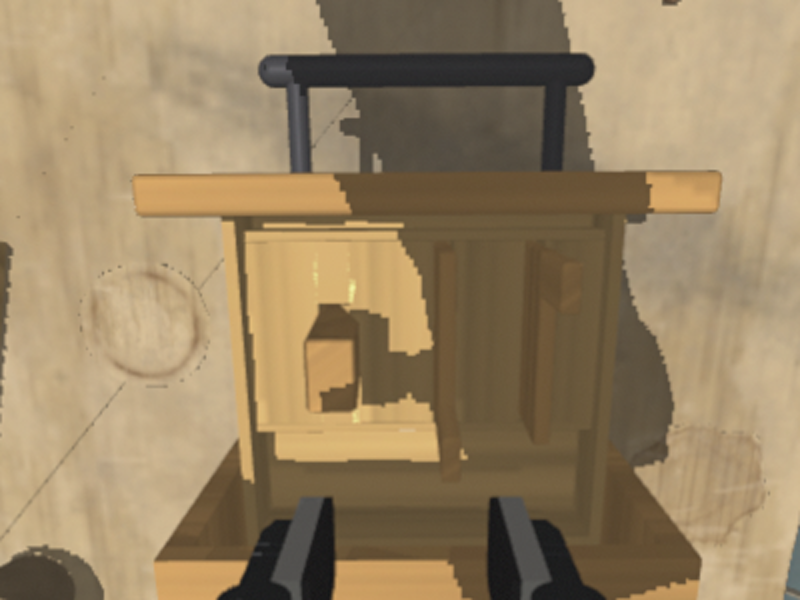

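Run:
```python
from h import *
c=capture('wrist');P=np.load('w2.npz')['P']
g=lambda u,v,z:at(c,(u/2+120,v/2),z,P).round(1)
print('wedge',[g(*p,132) for p in((305,340),(358,338),(357,410),(307,412))])
print('p1',[g(*p,134) for p in((441,440),(460,440),(460,480),(442,480))],g(447,340,90))
print('p0',[g(*p,134) for p in((556,260),(582,260),(580,310),(558,310))],g(540,340,90),g(540,443,90),g(540,240,90))
print('bar',g(262,70,126),g(592,68,126))
```

```text
wedge [array([527.4, 151.7, 132. ]), array([526.2, 172.5, 132. ]), array([555.8, 172. , 132. ]), array([557.1, 151.8, 132. ])]
p1 [array([567.3, 206.2, 134. ]), array([567.2, 213.9, 134. ]), array([584.7, 214.6, 134. ]), array([584.9, 207.2, 134. ])] [535.3 209.7  90. ]
p0 [array([494.4, 247.2, 134. ]), array([494.2, 256.9, 134. ]), array([513.1, 257.9, 134. ]), array([513.3, 249.4, 134. ])] [534.5 251.8  90. ] [584.1 255.4  90. ] [490.2 248.5  90. ]
bar [429.7 137.6 126. ] [426.8 256.4 126. ]
```

Emit:
drive_tool([
  [0.005, -0.11, 0],
  [0.01, -0.22, 0],
  [0.015, -0.33, 0],
  [0.022, -0.44, 0],
  [0.022, -0.55, 0],
  [0.022, -0.64, 0],
  [0.022, -0.718, 0],
  [0.022, -0.718, 0],
  [0.022, -0.718, 0],
  [0.022, -0.718, 0],
], jaw=[0.2, 0.2, 0.2, 0.2, 0.2, 0.2, 0.2, 0.2, 0.2, 0.2], yaw=[0, -0.01, -0.02, -0.036, -0.036, -0.036, -0.036, -0.036, -0.036, -0.036])

```text
clock: 7.98
position: [555.5, -163.9, 432.1]
orientation: [0.319, 3.125, -0.0]
ft_force: [0.2, 1.2, -0.3]
finger_gap: 0.403
gripper_force: 0.0
```

Run:
```python
from h import *
o=env.get_obs();print({k:o[k] for k in('clock','position','orientation','finger_gap','ft_force')})
w=capture('wrist');crop(w['frame'],120,0,520,300,2,'w3.png')
np.savez('w3.npz',f=w['frame'],P=pose(w,o))
```

```text
{'clock': 7.975, 'position': array([ 555.52118592, -163.92081871,  432.13158039]), 'orientation': array([ 3.19290306e-01,  3.12466685e+00, -2.45073774e-06]), 'finger_gap': 0.40252828126209717, 'ft_force': array([ 0.18760372,  1.24161054, -0.33000825])}
```

View pics/w3.png

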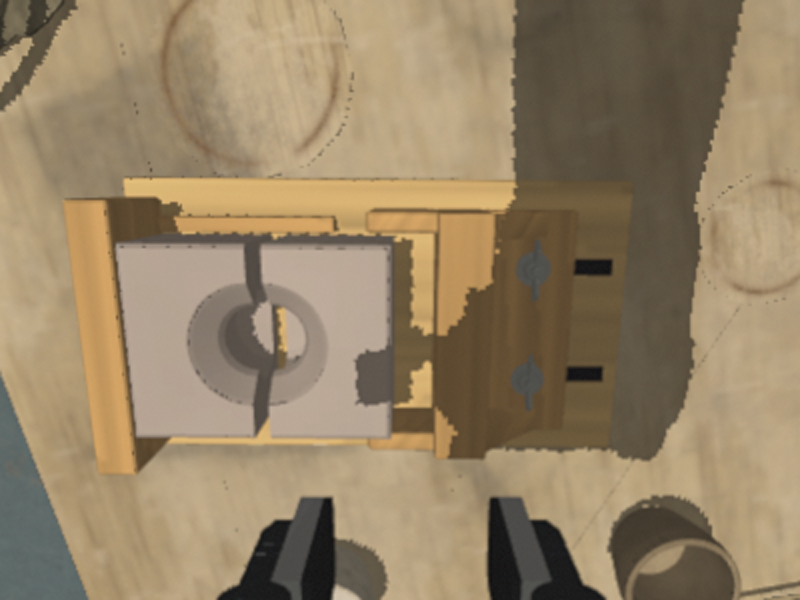

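Run:
```python
from h import *
c=capture('wrist');P=np.load('w3.npz')['P']
g=lambda u,v,z:at(c,(u/2+120,v/2),z,P)
pts={'mb_n':(392,242,83),'mb_f':(393,437,83),'st_n':(438,213,73),'st_f':(434.5,457,73),'fx_n':(118,243,83),'fx_f':(136,437,83),'bd1':(125,178,15),'bd2':(633,185,15),'bd3':(610,447,15),'seamL':(246,242,83),'seamR':(259,241,83)}
X={k:g(*v) for k,v in pts.items()}
for k,v in X.items(): print(k,v.round(1))
for a,b in(('mb_n','mb_f'),('st_n','st_f'),('bd2','bd3'),('fx_n','fx_f')):
    d=X[b]-X[a];print(a,np.linalg.norm(d),np.degrees(np.arctan2(d[1],d[0])))
for a,b in(('bd1','bd2'),('fx_n','mb_n'),('fx_f','mb_f')):
    d=X[b]-X[a];print(a,np.linalg.norm(d),np.degrees(np.arctan2(-d[0],d[1])))
for y in(-11.5,-12,-12.5):
    a=np.radians(y);e=np.array([-np.sin(a),np.cos(a),0]);
    print(y,{k:round(float(v@e),1) for k,v in X.items()}, (X['mb_n']+X['mb_f'])@e/2,(X['st_n']+X['st_f'])@e/2)
```

```text
mb_n [ 503.7 -162.3   83. ]
mb_f [ 593.7 -181.1   83. ]
st_n [ 496.  -139.7   73. ]
st_f [ 611.8 -164.    73. ]
fx_n [ 479.3 -281.9   83. ]
fx_f [ 568.7 -302.8   83. ]
bd1 [ 447.4 -295.9   15. ]
bd2 [505.1 -34.6  15. ]
bd3 [649.4 -64.4  15. ]
seamL [ 490.5 -225.9   83. ]
seamR [ 491.3 -220.1   83. ]
mb_n 91.97668206986637 -11.799180381573539
st_n 118.36787232385578 -11.860455563569818
bd2 147.33525665898887 -11.672267675573183
fx_n 91.83053178167137 -13.147769116351098
bd1 267.6005109095177 -12.444175614629147
fx_n 122.04082576963444 -11.52890777912849
fx_f 124.20136981593384 -11.61276510125901
-11.5 {'mb_n': -58.7, 'mb_f': -59.1, 'st_n': -38.0, 'st_f': -38.7, 'fx_n': -180.7, 'fx_f': -183.3, 'bd1': -200.8, 'bd2': 66.8, 'bd3': 66.3, 'seamL': -123.5, 'seamR': -117.7} -58.89940702353668 -38.35609636118856
-12 {'mb_n': -54.1, 'mb_f': -53.7, 'st_n': -33.5, 'st_f': -33.2, 'fx_n': -176.1, 'fx_f': -177.9, 'bd1': -196.5, 'bd2': 71.1, 'bd3': 72.0, 'seamL': -118.9, 'seamR': -113.1} -53.90646836561451 -33.353904167854495
-12.5 {'mb_n': -49.5, 'mb_f': -48.3, 'st_n': -29.0, 'st_f': -27.7, 'fx_n': -171.5, 'fx_f': -172.5, 'bd1': -192.1, 'bd2': 75.5, 'bd3': 77.6, 'seamL': -114.3, 'seamR': -108.5} -48.90942452141893 -28.349171945583134
```

Emit:
drive_tool([
  [0.01, 0.11, 0],
  [0.015, 0.22, 0],
  [0.02, 0.33, 0],
  [0.025, 0.44, 0],
  [0.03, 0.55, 0],
  [0.035, 0.65, 0],
  [0.0426, 0.73, 0],
  [0.0426, 0.7504, 0],
  [0.0426, 0.7504, 0],
  [0.0426, 0.7504, -0.08],
  [0.0426, 0.7504, -0.16],
], jaw=[0.25, 0.25, 0.25, 0.25, 0.25, 0.25, 0.25, 0.25, 0.25, 0.25, 0.25], yaw=[0, 0.01, 0.02, 0.037, 0.037, 0.037, 0.037, 0.037, 0.037, 0.037, 0.037])

```text
clock: 9.45
position: [577.0, 208.9, 351.4]
orientation: [-0.042, 3.14, 0.0]
ft_force: [1.1, -0.3, -1.1]
finger_gap: 0.372
gripper_force: 0.0
```

Emit:
drive_tool([
  [0, 0, -0.07],
  [0, 0, -0.13],
  [0, 0, -0.1614],
  [0, 0, -0.1614],
  [0, 0, -0.1614],
  [0, 0, -0.1614],
  [0, 0, -0.1614],
  [0, 0, -0.1614],
  [0, 0, -0.1614],
], jaw=[0.25, 0.25, 0.25, 0.25, 1, 1, 1, 1, 1], yaw=[0, 0, 0, 0, 0, 0, 0, 0, 0])

```text
clock: 10.58
position: [577.3, 210.4, 272.7]
orientation: [-0.044, 3.139, 0.001]
ft_force: [0.7, -2.2, 6.3]
finger_gap: 0.083
gripper_force: 41.7
```

Emit:
drive_tool([
  [0, 0, 0.05],
  [0, 0, 0.13],
  [0, 0, 0.22],
  [0, 0, 0.29],
  [0, -0.05, 0.29],
  [0.005, -0.15, 0.29],
  [0.01, -0.26, 0.29],
  [0.0172, -0.37, 0.29],
  [0.0172, -0.48, 0.29],
  [0.0172, -0.59, 0.29],
  [0.0172, -0.69, 0.29],
  [0.0172, -0.7584, 0.29],
], jaw=[1, 1, 1, 1, 1, 1, 1, 1, 1, 1, 1, 1], yaw=[0, 0, 0, 0, 0, -0.01, -0.02, -0.03, -0.0371, -0.0371, -0.0371, -0.0371])

```text
clock: 12.08
position: [585.3, -171.0, 416.2]
orientation: [0.324, 3.125, -0.0]
ft_force: [0.3, -1.1, -0.9]
finger_gap: 0.087
gripper_force: 40.7
```

Emit:
drive_tool([
  [0, 0, 0],
  [0, 0, -0.06],
  [0, 0, -0.12],
  [0, 0, -0.16],
  [0, 0, -0.19],
  [0, 0, -0.19],
  [0, 0, -0.19],
], jaw=[1, 1, 1, 1, 1, 1, 1], yaw=[0, 0, 0, 0, 0, 0, 0])

```text
clock: 12.95
position: [585.7, -168.6, 322.1]
orientation: [0.321, 3.124, -0.0]
ft_force: [0.6, 0.4, 0.3]
finger_gap: 0.088
gripper_force: 40.7
```

Run:
```python
from h import *
s=capture('side');t=capture('top');crop(s['frame'],260,220,400,360,4,'s4.png')
```

```text
(no output)
```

View pics/s4.png

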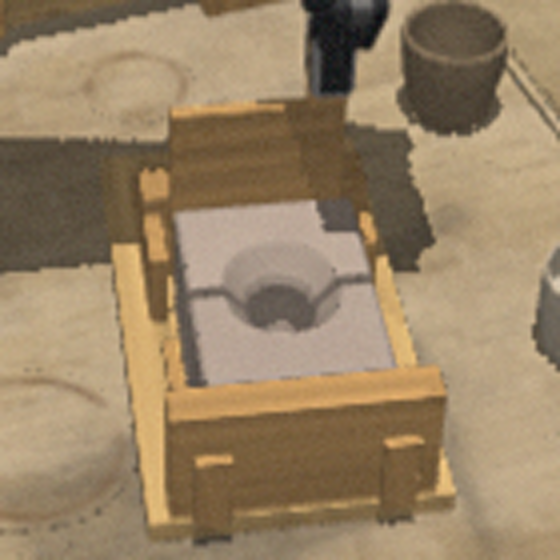

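Emit:
drive_tool([
  [0, 0, -0.02],
  [0, 0, -0.04],
  [0, 0, -0.05],
  [0, 0, -0.05],
], jaw=[1, 1, 1, 1], yaw=[0, 0, 0, 0])

```text
clock: 13.55
position: [585.4, -168.9, 295.3]
orientation: [-0.322, -3.124, -0.0]
ft_force: [-0.5, -0.2, -0.8]
finger_gap: 0.09
gripper_force: 40.7
```

Emit:
drive_tool([
  [0, 0, -0.025],
  [0, 0, -0.045],
  [0, 0, -0.06],
  [0, 0, -0.064],
  [0, 0, -0.064],
], jaw=[1, 1, 1, 1, 1], yaw=[0, 0, 0, 0, 0])

```text
clock: 14.18
position: [585.4, -168.8, 265.5]
orientation: [0.322, 3.124, -0.0]
ft_force: [-4.5, 1.7, 11.6]
finger_gap: 0.086
gripper_force: 42.8
```

Emit:
drive_tool([
  [0, 0, 0.003],
  [-0.0014, -0.0068, 0.003],
  [-0.0028, -0.0137, 0.003],
  [-0.0042, -0.02, 0.003],
  [-0.0053, -0.0255, 0.003],
  [-0.0053, -0.0255, 0.003],
], jaw=[1, 1, 1, 1, 1, 1], yaw=[0, 0, 0, 0, 0, 0])

```text
clock: 14.92
position: [582.9, -181.9, 265.5]
orientation: [0.322, 3.125, -0.001]
ft_force: [0.8, 1.7, 3.2]
finger_gap: 0.084
gripper_force: 41.4
```

Push on gently until the seam shuts.

Emit:
drive_tool([
  [-0.0004, -0.002, 0],
  [-0.0008, -0.004, 0],
  [-0.0008, -0.004, 0],
], jaw=[1, 1, 1], yaw=[0, 0, 0])

```text
clock: 15.3
position: [582.6, -183.3, 265.5]
orientation: [0.321, 3.125, 0.002]
ft_force: [2.6, 5.3, 3.4]
finger_gap: 0.091
gripper_force: 41.5
```

Emit:
drive_tool([
  [0, 0.0005, 0],
  [0, 0.001, 0],
  [0, 0.001, 0],
  [0, 0.001, 0.04],
  [0, 0.001, 0.14],
  [0, 0.001, 0.24],
  [-0.01, 0.05, 0.3],
  [-0.03, 0.16, 0.3],
  [-0.05, 0.27, 0.3],
  [-0.07, 0.38, 0.3],
  [-0.09, 0.49, 0.3],
  [-0.11, 0.6, 0.3],
], jaw=[0.4, 0.4, 0.4, 0.3, 0.25, 0.25, 0.25, 0.25, 0.25, 0.25, 0.25, 0.25], yaw=[0, 0, 0, 0, 0, 0, 0, 0, 0.01, 0.02, 0.03, 0.0371])

```text
clock: 16.8
position: [526.9, 117.9, 415.6]
orientation: [-0.046, 3.141, -0.0]
ft_force: [1.3, 0.0, -0.4]
finger_gap: 0.376
gripper_force: 0.0
```

Emit:
drive_tool([
  [-0.02, 0.1, 0],
  [-0.035, 0.2, 0],
  [-0.047, 0.26, 0],
  [-0.047, 0.2724, 0],
  [-0.047, 0.2724, 0],
  [-0.047, 0.2724, -0.1],
  [-0.047, 0.2724, -0.19],
  [-0.047, 0.2724, -0.25],
  [-0.047, 0.2724, -0.289],
  [-0.047, 0.2724, -0.289],
], jaw=[0.25, 0.25, 0.25, 0.25, 0.25, 0.25, 0.25, 0.25, 0.25, 0.25], yaw=[0, 0, 0, 0, 0, 0, 0, 0, 0, 0])

```text
clock: 18.05
position: [504.1, 251.8, 270.2]
orientation: [0.042, -3.14, 0.001]
ft_force: [-0.0, -0.1, -0.3]
finger_gap: 0.38
gripper_force: 0.0
```

Emit:
drive_tool([
  [0, 0, 0],
  [0, 0, 0],
  [0, 0, 0],
  [0, 0, 0],
  [0, 0, 0],
], jaw=[1, 1, 1, 1, 1], yaw=[0, 0, 0, 0, 0])

```text
clock: 18.68
position: [504.4, 252.7, 272.6]
orientation: [-0.044, 3.139, 0.001]
ft_force: [0.3, -0.3, 6.5]
finger_gap: 0.089
gripper_force: 42.7
```

Emit:
drive_tool([
  [0, 0, 0.05],
  [0, 0, 0.13],
  [0, 0, 0.22],
  [0, 0, 0.29],
  [0, -0.05, 0.29],
  [0.005, -0.15, 0.29],
  [0.01, -0.26, 0.29],
  [0.02, -0.37, 0.29],
  [0.026, -0.48, 0.29],
  [0.026, -0.59, 0.29],
  [0.026, -0.7, 0.29],
  [0.026, -0.79, 0.29],
], jaw=[1, 1, 1, 1, 1, 1, 1, 1, 1, 1, 1, 1], yaw=[0, 0, 0, 0, 0, -0.01, -0.02, -0.03, -0.0371, -0.0371, -0.0371, -0.0371])

```text
clock: 20.18
position: [516.7, -144.4, 416.4]
orientation: [0.323, 3.124, -0.0]
ft_force: [0.6, -0.4, 0.0]
finger_gap: 0.088
gripper_force: 41.7
```

Emit:
drive_tool([
  [0, -0.0246, 0],
  [0, -0.0246, 0],
  [0, -0.0246, 0],
  [0, -0.0246, -0.06],
  [0, -0.0246, -0.12],
  [0, -0.0246, -0.17],
  [0, -0.0246, -0.19],
  [0, -0.0246, -0.19],
], jaw=[1, 1, 1, 1, 1, 1, 1, 1], yaw=[0, 0, 0, 0, 0, 0, 0, 0])

```text
clock: 21.18
position: [517.1, -154.0, 321.0]
orientation: [-0.32, -3.125, -0.0]
ft_force: [0.3, -0.1, -0.2]
finger_gap: 0.085
gripper_force: 41.7
```

Run:
```python
from h import *
o=env.get_obs();P=None
s=capture('side');crop(s['frame'],260,215,400,355,4,'s5.png')
```

```text
(no output)
```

View pics/s5.png

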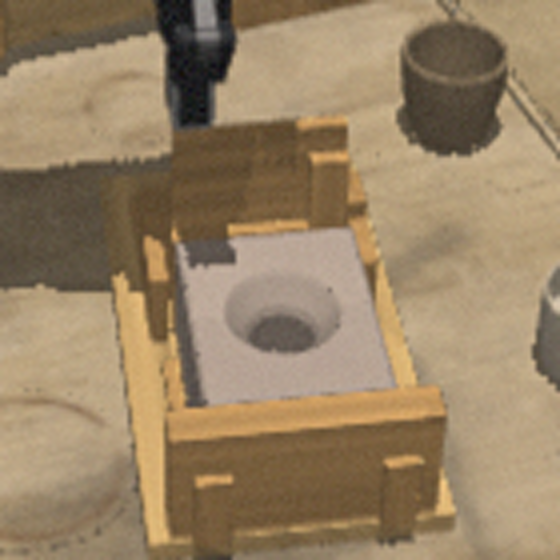

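Emit:
drive_tool([
  [0, 0, -0.02],
  [0, 0, -0.04],
  [0, 0, -0.05],
  [0, 0, -0.05],
], jaw=[1, 1, 1, 1], yaw=[0, 0, 0, 0])

```text
clock: 21.72
position: [516.9, -154.8, 295.5]
orientation: [-0.322, -3.124, -0.0]
ft_force: [-0.3, -0.0, -0.6]
finger_gap: 0.085
gripper_force: 41.7
```

Emit:
drive_tool([
  [0, 0, -0.025],
  [0, 0, -0.045],
  [0, 0, -0.06],
  [0, 0, -0.062],
  [0, 0, -0.062],
], jaw=[1, 1, 1, 1, 1], yaw=[0, 0, 0, 0, 0])

```text
clock: 22.35
position: [516.7, -154.7, 265.5]
orientation: [-0.322, -3.125, 0.0]
ft_force: [-4.2, 1.5, 7.0]
finger_gap: 0.086
gripper_force: 43.0
```

Emit:
drive_tool([
  [0, 0, 0.001],
  [-0.001, -0.005, 0.001],
  [-0.002, -0.01, 0.001],
  [-0.003, -0.0145, 0.001],
  [-0.003, -0.0145, 0.001],
], jaw=[1, 1, 1, 1, 1], yaw=[0, 0, 0, 0, 0])

```text
clock: 22.98
position: [515.8, -161.4, 265.5]
orientation: [0.321, 3.124, 0.005]
ft_force: [2.3, 8.6, 3.6]
finger_gap: 0.086
gripper_force: 42.2
```

Emit:
drive_tool([
  [0, 0.001, 0],
  [0, 0.002, 0],
  [0, 0.002, 0],
  [0, 0.002, 0.04],
  [0, 0.002, 0.14],
  [0, 0.002, 0.24],
  [0.005, 0.05, 0.3],
  [0.02, 0.16, 0.3],
  [0.03, 0.27, 0.3],
  [0.04, 0.38, 0.3],
  [0.05, 0.49, 0.3],
  [0.0523, 0.59, 0.3],
], jaw=[0.4, 0.4, 0.4, 0.3, 0.25, 0.25, 0.25, 0.25, 0.25, 0.25, 0.25, 0.25], yaw=[0, 0, 0, 0, 0, 0, 0, 0, 0.01, 0.02, 0.03, 0.0371])

```text
clock: 24.48
position: [541.6, 134.8, 415.4]
orientation: [-0.047, 3.141, -0.0]
ft_force: [0.3, -1.0, 0.3]
finger_gap: 0.377
gripper_force: 0.0
```

Emit:
drive_tool([
  [0, 0.058, 0],
  [0, 0.058, 0],
  [0, 0.058, 0],
  [0, 0.058, -0.1],
  [0, 0.058, -0.19],
  [0, 0.058, -0.25],
  [0, 0.058, -0.297],
  [0, 0.058, -0.297],
], jaw=[0.25, 0.25, 0.25, 0.25, 0.25, 0.25, 0.25, 0.25], yaw=[0, 0, 0, 0, 0, 0, 0, 0])

```text
clock: 25.48
position: [541.3, 160.6, 265.5]
orientation: [0.041, -3.138, 0.002]
ft_force: [-0.8, -0.2, 0.1]
finger_gap: 0.374
gripper_force: 0.0
```

Emit:
drive_tool([
  [0, 0, 0],
  [0, 0, 0],
  [0, 0, 0],
  [0, 0, 0],
  [0, 0, 0],
], jaw=[1, 1, 1, 1, 1], yaw=[0, 0, 0, 0, 0], squeeze=80)

```text
clock: 26.1
position: [541.9, 160.8, 268.1]
orientation: [-0.042, 3.14, -0.004]
ft_force: [-0.2, -7.4, -3.6]
finger_gap: 0.235
gripper_force: 77.9
```

Emit:
drive_tool([
  [0, 0, 0.05],
  [0, 0, 0.13],
  [0, 0, 0.22],
  [0, 0, 0.29],
  [0, -0.05, 0.29],
  [0.005, -0.15, 0.29],
  [0.01, -0.26, 0.29],
  [0.02, -0.37, 0.29],
  [0.023, -0.48, 0.29],
  [0.023, -0.57, 0.29],
  [0.023, -0.63, 0.29],
  [0.023, -0.63, 0.29],
], jaw=[1, 1, 1, 1, 1, 1, 1, 1, 1, 1, 1, 1], yaw=[0, 0, 0, 0, 0, -0.01, -0.02, -0.03, -0.0371, -0.0371, -0.0371, -0.0371])

```text
clock: 27.6
position: [552.8, -155.1, 413.3]
orientation: [0.327, 3.123, -0.001]
ft_force: [-0.1, 0.8, -0.8]
finger_gap: 0.235
gripper_force: 78.4
```

Emit:
drive_tool([
  [0, 0, -0.05],
  [0, 0, -0.1],
  [0, 0, -0.14],
  [0, 0, -0.16],
  [0, 0, -0.16],
  [0, 0, -0.16],
], jaw=[1, 1, 1, 1, 1, 1], yaw=[0, 0, 0, 0, 0, 0])

```text
clock: 28.35
position: [553.3, -152.8, 333.2]
orientation: [0.321, 3.124, -0.0]
ft_force: [1.0, -0.7, -0.0]
finger_gap: 0.228
gripper_force: 78.4
```

Run:
```python
from h import *
o=env.get_obs()
w=capture('wrist');P=pose(w,o)
# predicted foot corners: e_y -47.5..-43.5
a=np.radians(-11.75);ey=np.array([-np.sin(a),np.cos(a)]);ex=np.array([np.cos(a),np.sin(a)])
tcp=o['position'][:2];print(tcp@ey,tcp@ex,o['position'][2]-245)
crop(w['frame'],220,80,420,230,4,'w6.png')
```

```text
-36.937744649189305 572.844840488561 88.22710812015794
```

View pics/w6.png

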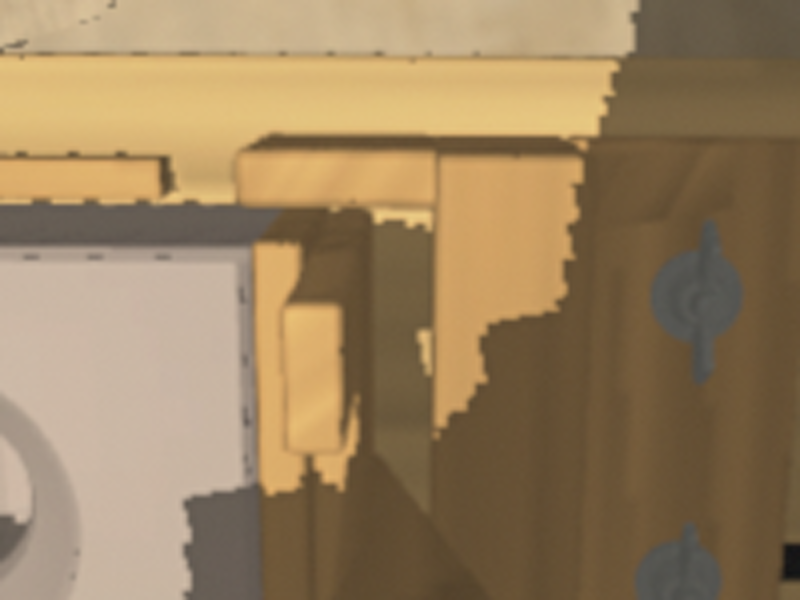

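Run:
```python
from h import *
o=env.get_obs()
w=capture('wrist');P=pose(w,o)
a=np.radians(-11.75);ey=np.array([-np.sin(a),np.cos(a)]);ex=np.array([np.cos(a),np.sin(a)])
for n,u,v,z in[('mould',251,300,83),('mould',258,500,83),('packers-y',256,260,83),('p_face',372,230,83),('p_face',373,450,83),('p0 tab L',284,305,127),('p0tabR',342,305,127),('p0tabL',286,450,127),('split',310,470,83),('stop',436,200,73),('stop',435,450,73)]:
    X=at(w,(u/4+220,v/4+80),z,P)[:2];print(n,(X@ey).round(1),(X@ex).round(1))
```

```text
mould -64.4 535.5
mould -64.4 568.6
packers-y -63.4 529.2
p_face -45.2 524.6
p_face -45.4 560.0
p0 tab L -54.8 528.6
p0tabR -47.5 528.6
p0tabL -55.1 547.6
split -55.7 563.4
stop -35.2 521.0
stop -35.2 562.9
```

Emit:
drive_tool([
  [0.001, 0.005, 0],
  [0.001, 0.005, -0.02],
  [0.001, 0.005, -0.04],
  [0.001, 0.005, -0.06],
  [0.001, 0.005, -0.06],
  [0.001, 0.005, -0.06],
], jaw=[1, 1, 1, 1, 1, 1], yaw=[0, 0, 0, 0, 0, 0])

```text
clock: 29.2
position: [553.7, -150.5, 302.1]
orientation: [0.322, 3.125, 0.0]
ft_force: [0.8, -0.9, -0.7]
finger_gap: 0.231
gripper_force: 78.4
```

Emit:
drive_tool([
  [-0.0004, -0.002, -0.008],
  [-0.0008, -0.004, -0.016],
  [-0.001, -0.005, -0.024],
  [-0.001, -0.005, -0.03],
  [-0.001, -0.005, -0.03],
], jaw=[1, 1, 1, 1, 1], yaw=[0, 0, 0, 0, 0])

```text
clock: 29.82
position: [553.3, -152.6, 286.7]
orientation: [0.321, 3.125, 0.002]
ft_force: [2.7, 5.0, -0.8]
finger_gap: 0.231
gripper_force: 78.6
```

Emit:
drive_tool([
  [0, 0, -0.004],
  [0, 0, -0.008],
  [0, 0, -0.012],
  [0, 0, -0.012],
], jaw=[1, 1, 1, 1], yaw=[0, 0, 0, 0])

```text
clock: 30.32
position: [553.3, -152.8, 283.3]
orientation: [0.321, 3.122, 0.001]
ft_force: [-2.8, 4.3, 13.8]
finger_gap: 0.228
gripper_force: 80.9
```

Emit:
drive_tool([
  [0, 0, -0.004],
  [0, 0, -0.008],
  [0, 0, -0.012],
  [0, 0, -0.012],
  [0, 0, -0.012],
], jaw=[1, 1, 1, 1, 1], yaw=[0, 0, 0, 0, 0])

```text
clock: 30.95
position: [553.4, -153.4, 281.0]
orientation: [0.322, 3.117, -0.003]
ft_force: [-8.6, 2.5, 37.2]
finger_gap: 0.231
gripper_force: 86.1
```

Run:
```python
from h import *
o=env.get_obs();print(o['position'],o['ft_force'],o['ft_torque'])
s=capture('side')['frame'];w=capture('wrist')['frame']
a=cv2.resize(s[215:355,260:400],(400,400),interpolation=2);b=cv2.resize(w[50:250,220:420],(400,400),interpolation=2)
cv2.imwrite('pics/f.png',np.hstack([a,b])[:,:,::-1])
```

```text
[ 553.39028137 -153.37069072  281.01304592] [-8.5759835   2.4925289  37.24585274] [ 1.28128597  1.89079018 -0.1885228 ]
```

View pics/f.png

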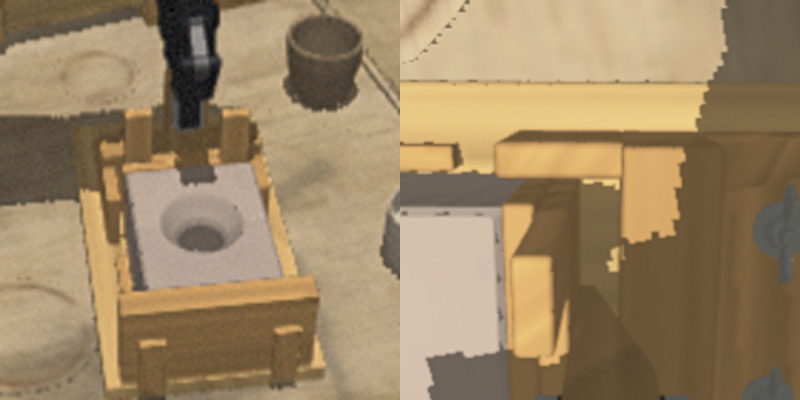

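Emit:
drive_tool([
  [0, 0, 0],
  [0, 0, 0],
  [0, 0, 0],
  [0, 0, 0],
], jaw=[1, 1, 1, 1], yaw=[0, 0, 0, 0])

```text
clock: 31.55
position: [553.4, -153.4, 281.0]
orientation: [0.322, 3.117, -0.003]
ft_force: [-8.3, 2.2, 38.3]
finger_gap: 0.232
gripper_force: 86.1
```

```bash
python3 -c "
from plant import env
print(env.hand_in())"
```

```text
the job is handed in; nothing more can be done
None
```

I handed the job in at 31.6 s of the 72 s allowed: the drawer is open, both packers stand in the gap, the seam looks shut in the last pictures, and the wedge is jammed and still gripped with about 38 N down; hand-in returned no verdict.

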